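# Fill the drop-bottom cartridge magazine and dump the set into the wash tray

## Robot

A 6-joint arm with a two-finger parallel gripper is mounted at the origin on a cart in front of the work surface, level with it; the furniture and walls round the work are solid. World frame = base frame: x ahead of the robot, y to its left, z up, the work surface at z = 0. Lengths are in mm, angles in rad, forces in N, time in s.
With the tool pointing down it reaches from about 250 to 725 mm from the base axis. Payload 4 kg.
Tool frame: the origin (TCP) lies at the very end of the fingers, on their centre line; the grasp point (between the pads) lies 19 mm behind it; z points along the fingers, y is the line along which they close (so a half turn about z gives the same grasp; the last joint's range is limited). The gripper opens to 85 mm and grips with 20 to 120 N. Pads are 22 mm wide; open, the fingers measure 114 mm over their backs; the gripper's body (76 mm by 85 mm) begins 54 mm behind the grasp point. The pads swing forward as they close: fully open they stand 13 mm farther back than shut.
Start: joints at [1.192, 0.241, 0.005, 1.335, 0, 1.571], TCP at [184.901, 464.555, 231.306] pointing down, gripper open.
Joint ranges: [-2.72, 2.72], [-1.05, 1.87], [-1.09, 1.28], [-1.99, 2.15], [-1.42, 1.44], [-3.14, 3.14]. Speed limits (rad/s): [2.79, 2.79, 3.14, 3.14, 3.14, 3.14].

## Interface

Orientations are given as a rotation vector (axis times angle).
In Python, from rig import r gives the robot as it stands. Calls block until the motion is done:
- r.move_pose(position, orientation): joint-space move of the TCP to a pose.
- r.line_to(position, attitude=None, feed=150, guard=None): straight line of the TCP; attitude=None keeps the orientation; feed is the mean speed in mm/s. With guard (N) it stops when the force on the tool has changed by that much, and returns True; else False.
- r.goto_joints(angles): joint-space move.
- r.release() and r.gripper_close(force=None): open the fingers fully, or close them until they stop; force is the grip in N (None keeps the last).
- r.sleep(seconds).
- r.inverse_kinematics(position, orientation): joint angles nearest the present ones, or None.
- r.get_image(name): name is "scene" or "top" or "wrist"; returns a dict with "image" (480x640x3 uint8, red, green, blue), "range_z" (480x640 float32, mm along the optical axis (not along the pixel's ray), 0 where there is no reading), "intrinsics" (3x3 intrinsics, pixels), "camera_from_world" (4x4, takes a point from world to camera coordinates); the wrist camera has in their place "tool_from_camera" (4x4, takes a point from camera to tool coordinates, whose origin is the TCP and whose axes are the flange's). Camera axes: x right, y down, z forward; pixel columns grow to the right and rows downward; lengths in mm; the calibration is good to about 2 mm. A picture is of the moment at which its call begins: read the wrist's pose just before it.
A pose or a line that the arm cannot do raises r.Unreachable and nothing moves.
- r.sign_off(): hands the job in; it is judged then, once.
Trained networks look in a picture, given as the dict that the camera call returned (one of the last four; its "shot" number tells which), for a name from the list of things; names that differ only in an ending like _2 or _b are one class to them, and where a whole thing is asked for, a point or a joint stands for the part that bears it (a point fixed in the world has none). Each returns a list of dicts, best first, with "score" (0 to 1); they miss things now and then, are a little off and sometimes report something else, mostly with a low value. They report only what shows in the picture. A call takes as long as a camera call. They do not tell look-alikes from the thing itself.
- r.spot_in(label, picture): "centre" ([x, y, z] in mm, in world coordinates, good to about 4 mm: the middle of the surface that is visible of it).
Readings, each from a call of its own:
- r.current_clock(): time.
- r.current_joints(): joint angles.
- r.current_dq(): joint speeds.
- r.current_effort(): joint torques, N m.
- r.current_eef_pos(): TCP position.
- r.current_tool_rot(): TCP orientation.
- r.current_wrist_force(): force on the tool from outside, world axes, zero at the start.
- r.current_ft_torque(): the same for the moment, N m.
- r.current_opening(): opening from 0.0 (shut) to 1.0 (fully open).
- r.current_gripper_force(): force on a finger pad.
Only numpy, scipy, OpenCV 4.12 (cv2) and the standard library are available. Lean on these libraries where they do the work, as an engineer would, in place of code of your own. Each camera call takes 0.05 s, during which the arm holds its last target. There are 200 camera calls.

## Task

The three gas filter cartridges have to go into the wash tray together, in one drop: one already lies in the drop-bottom magazine, so feed the other two from the bench into its open mouth, one behind the other, each pushing the last deeper, and press the row firmly home against the stop inside the closed end without ramming it. Then draw the safety slide on the roof out from under the thumb paddle and press the paddle, so that the hinged floor falls open and all three drop into the tray. Leave the floor hanging open and do not disturb the other things on the bench.

Things in the scene. Friction and masses are not known exactly. Their poses are not given: they have to be found in the camera images.
- magazine: Drop-bottom magazine bolted to the bench: grey base plate 128 x 312 x 8 mm, two rear posts, a square aluminium tube along its y above a tray. Origin on the bench under the tube's middle; x to the rear (posts), y from open mouth to closed end, z up. Bore 29 mm wide (x +-14.5) and 26 high (z 95, the hinged floor's top, to 121). Roof top z 124 mm, 8 mm sight slot along it. Floor plate: y -130 to 115.
- mouth (a point): Centre of a cartridge as it passes the mouth: on the tube's axis at (0, -130, 106) mm in the magazine's frame, axes alike. Side and top lips flare out by 5 mm over the first 10 mm; at the bottom the floor has a lead-in lip 18 mm wide, bent down by 4 mm over the 8 mm in front of the mouth. Else nothing stands in front of, beside or below the mouth, down to the tray (z 38 mm).
- closed_end (a point): Middle of the closed end block's inner face, (0, 117, 107) mm in the magazine's frame. Before it stands a stop on a screw, set anew each time and not measured: its face is between y 95 and 106 mm, so the last of three cartridges, home, still sticks out of the mouth by 4 to 15 mm. The row slides with 1 to 3 N, then stops hard. 8 to 25 N held for 0.3 s is firmly home; over 60 N is ramming.
- drop_floor (a joint): Floor of the tube, hinged along its rear edge; 0 = shut and latched, grows as the front edge swings down, 1.5 rad = hanging open. It opens by its own weight and stays open.
- latch (a joint): Spring latch that holds the floor's front edge; 0 = engaged, 0.4 rad = end of travel. It lets go at about 0.17 to 0.2 rad and springs back when released.
- latch_pad (a point): Centre of the top of the latch's grey thumb paddle, 34 (x) by 44 mm (y), at (6, -10, 152) mm in the magazine's frame; its rear end is 3 mm higher. With the safety drawn it yields, pressed straight down, to 3 to 7 N (more near its front), lets the floor go after about 6 mm and meets its end after 12 mm. It swings about a pin 32 mm to the front (-x).
- safety (a joint): Safety slide on the roof, whose tongue blocks the paddle from below. 0 = safe; it slides along the magazine's +y, stays where it is left (about 2 to 3 N to move it), frees the paddle at 14 mm or more and stops at 20 mm (0.020).
- safety_knob (a point): Centre of the top of the safety slide's grey knob, at (11, 55, 165) mm in the magazine's frame when safe: 14 mm (x) by 20 mm (y), 20 mm high, on a steel shoe 12.5 x 32 mm, 20 mm high, on the roof. Its free flanks face +-x. Nothing stands beside it above z 130 mm. The tongue runs from it under the paddle.
- tray: Stainless tray, outside 94 x 296 x 30 mm, 3 mm walls and floor, loose on the magazine's base plate (8 mm above the bench) under the tube. Origin under its centre; y along its length. It is already in place.
- cart_a: Steel in-line gas filter cartridge, 80 mm long along its y axis, ends alike: round aluminium body 22 mm in diameter and 56 mm long between two hexagon heads, 22 mm across flats, 25.4 across corners, 11 mm long, each with a 1 mm end boss; 100 to 160 g; lies on a flat. Origin at its centre. Lies on the bench, right of the mouth.
- cart_b: Steel in-line gas filter cartridge, 80 mm long along its y axis, ends alike: round aluminium body 22 mm in diameter and 56 mm long between two hexagon heads, 22 mm across flats, 25.4 across corners, 11 mm long, each with a 1 mm end boss; 100 to 160 g; lies on a flat. Origin at its centre. Lies on the bench, right of the mouth.
- cart_in: Steel in-line gas filter cartridge, 80 mm long along its y axis, ends alike: round aluminium body 22 mm in diameter and 56 mm long between two hexagon heads, 22 mm across flats, 25.4 across corners, 11 mm long, each with a 1 mm end boss; 100 to 160 g; lies on a flat. Origin at its centre. Already in the tube, its centre 110 to 180 mm in from the mouth.
- wrench: Steel adjustable wrench, 168 mm long, lying near the front edge; origin under its centre. Bystander: leave alone.
- ptfe_tape: Roll of yellow thread tape, 50 mm across, 16 mm high; origin under its centre. Bystander: leave alone.
- fitting: Brass compression fitting, 34 mm long; origin under its centre. Bystander: leave alone.
- pen: Black pen, 85 mm long, near the front edge; origin under its centre. Bystander: leave alone.
Things that resemble listed ones, but are neither listed nor needed, are in the scene too. What is shaped like the cart_b but pink is not meant.

How it is judged:
By the outcome, as a careful person would: the job done as asked, in the order asked, and still so for the second after the job is handed in, with the robot touching nothing.
It also fails if it takes over 72 s, if anything falls off the work surface, if the arm or the gripper's body presses on something with over 40 N, if the wrist force passes 120 N, or if a joint passes its speed limit or range.

## Working session

There is one attempt and no reset: what is moved stays moved. The work goes in short steps, each a Python script; the robot and the scene stay as the last script left them, time stands still between calls to the robot, and variables do not carry over. Pictures are saved under pics/ and viewed, at most 10 in all, crops included, and the job is handed in when it is done.

```bash
mkdir -p pics; ls; python3 - <<'E'
from rig import r
import cv2,numpy as np
for n in ("scene","top"):
    p=r.get_image(n); cv2.imwrite(f"pics/{n}0.png",p["image"][:,:,::-1]); np.savez(f"{n}0.npz",**{k:p[k] for k in("image","range_z","intrinsics","camera_from_world")})
    for l in ("magazine","cart_a","latch_pad","safety_knob","tray","wrench","mouth","closed_end"):
        try: print(n,l,[(np.round(d["centre"]).tolist(),round(d["score"],2)) for d in r.spot_in(l,p)][:6])
        except Exception as e: print(n,l,e)
print(r.current_clock(), r.current_tool_rot())
E
```

```text
pics
scene magazine [([569.0, -125.0, 114.0], 0.93)]
scene cart_a [([418.0, -382.0, 21.0], 0.72), ([535.0, -400.0, 23.0], 0.71), ([641.0, -456.0, 20.0], 0.62)]
scene latch_pad [([559.0, -97.0, 144.0], 0.71)]
scene safety_knob [([583.0, -32.0, 140.0], 0.58)]
scene tray [([574.0, -102.0, 15.0], 0.94)]
scene wrench [([368.0, -170.0, 9.0], 0.94)]
scene mouth [([569.0, -126.0, 113.0], 0.89), ([491.0, -503.0, 16.0], 0.49)]
scene closed_end [([565.0, -121.0, 116.0], 0.81), ([536.0, -398.0, 22.0], 0.39)]
top magazine [([580.0, -91.0, 122.0], 0.7)]
top cart_a [([421.0, -372.0, 20.0], 0.97), ([649.0, -448.0, 24.0], 0.83), ([540.0, -386.0, 18.0], 0.74), ([578.0, -88.0, 121.0], 0.36)]
top latch_pad [([574.0, -93.0, 148.0], 0.68)]
top safety_knob [([584.0, -34.0, 148.0], 0.63)]
top tray [([542.0, -110.0, 10.0], 0.89)]
top wrench [([368.0, -156.0, 7.0], 0.73), ([572.0, -51.0, 112.0], 0.25)]
top mouth [([583.0, -90.0, 120.0], 0.89), ([367.0, -154.0, 7.0], 0.51)]
top closed_end [([579.0, -88.0, 120.0], 0.6)]
0.9 [-5.91584487e-01 -3.08535172e+00  3.96721674e-05]
```

View pics/top0.png

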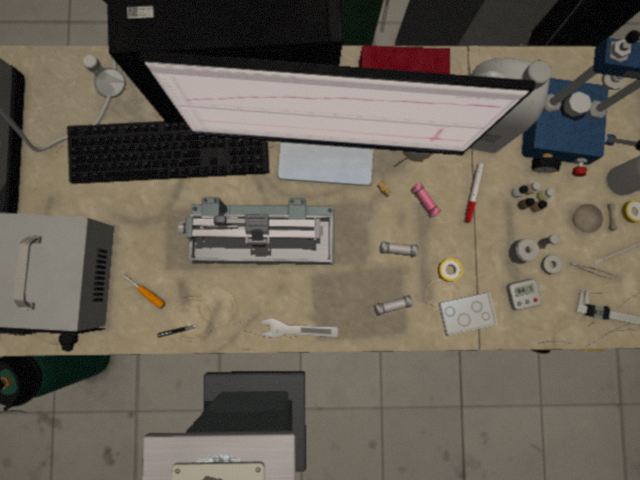

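View pics/scene0.png

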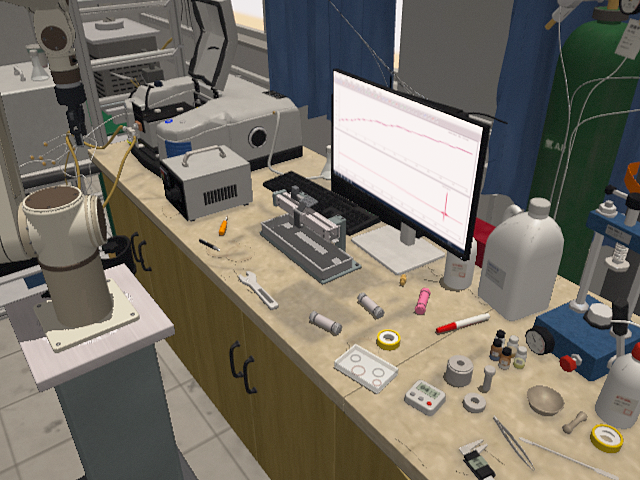

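The top view shows the magazine at px (262,235) with its mouth to the right. The two steel cartridges are at (394,305) and (399,249), and the pink decoy is at (426,200). The scene view agrees, and the monitor stands behind the magazine.

```bash
cat > h.py <<'E'
import numpy as np,cv2
from scipy.spatial.transform import Rotation as R
def cloud(p,T_wc=None):
    K=p["intrinsics"];z=p["range_z"].astype(float);v,u=np.mgrid[:480,:640]
    P=np.stack([(u-K[0,2])/K[0,0]*z,(v-K[1,2])/K[1,1]*z,z,np.ones_like(z)],-1)
    T=np.linalg.inv(p["camera_from_world"]) if T_wc is None else T_wc
    W=(P@T.T)[...,:3]; W[z<=0]=np.nan; return W
def down(yaw):  # tool z down; tool y (closing) at angle yaw+90deg... tool x along (cos yaw, sin yaw)
    c,s=np.cos(yaw),np.sin(yaw)
    return R.from_matrix(np.array([[c,s,0],[s,-c,0],[0,0,-1]])).as_rotvec()
def rect(W,box,zr):
    x0,x1,y0,y1=box
    m=(W[...,0]>x0)&(W[...,0]<x1)&(W[...,1]>y0)&(W[...,1]<y1)&(W[...,2]>zr[0])&(W[...,2]<zr[1])
    P=W[m]
    if len(P)<8: return None
    q=cv2.minAreaRect(P[:,:2].astype(np.float32)); b=cv2.boxPoints(q)
    e=[b[1]-b[0],b[2]-b[1]]; l=max(e,key=np.linalg.norm); w=min(e,key=np.linalg.norm)
    a=np.arctan2(l[1],l[0])%np.pi
    return dict(c=np.round(q[0],1),L=round(float(np.linalg.norm(l)),1),Wd=round(float(np.linalg.norm(w)),1),axis=round(float(a),4),ztop=round(float(np.percentile(P[:,2],90)),1),n=len(P))
E
python3 - <<'E'
from h import *
for n in("top","scene"):
    p=dict(np.load(n+"0.npz")); W=cloud(p)
    print(n,"cam",np.linalg.inv(p["camera_from_world"])[:3,3].round())
    print("bench z",np.nanmedian(W[(abs(W[...,0]-450)<30)&(abs(W[...,1]+270)<30)][:,2]))
    for nm,c in(("c1",(420,-375)),("c2",(538,-390)),("pink",(645,-450))):
        print(nm,rect(W,(c[0]-50,c[0]+50,c[1]-55,c[1]+55),(10,35)))
    print("roof",rect(W,(520,640,-300,120),(117,128)))
    print("base",rect(W,(480,700,-300,120),(4,14)))
    print("pad",rect(W,(520,640,-170,0),(142,156)))
    print("knob",rect(W,(540,640,-80,20),(157,172)))
    for x in range(460,800,40):
        print(x,[int(np.nanmax(np.where((abs(W[...,0]-x)<20)&(abs(W[...,1]-y)<25),W[...,2],-1))) for y in range(-500,151,50)])
E
```

```text
top cam [ 445. -189. 1085.]
bench z -1.3299385364724685
c1 {'c': array([ 419.8, -373.7]), 'L': 79.8, 'Wd': 24.2, 'axis': 1.8193, 'ztop': 22.3, 'n': 385}
c2 {'c': array([ 541.6, -388.2]), 'L': 78.7, 'Wd': 22.6, 'axis': 1.4596, 'ztop': 22.0, 'n': 364}
pink {'c': array([ 649.8, -450.6]), 'L': 79.6, 'Wd': 24.8, 'axis': 0.588, 'ztop': 22.3, 'n': 369}
roof {'c': array([587.9, -76.1]), 'L': 275.3, 'Wd': 94.8, 'axis': 1.5527, 'ztop': 126.0, 'n': 2080}
base {'c': array([591.8, -89.9]), 'L': 418.2, 'Wd': 216.9, 'axis': 1.5695, 'ztop': 12.2, 'n': 4172}
pad {'c': array([576.5, -62.6]), 'L': 103.8, 'Wd': 41.3, 'axis': 1.5646, 'ztop': 154.2, 'n': 546}
knob {'c': array([585.1, -26.4]), 'L': 19.9, 'Wd': 13.4, 'axis': 1.5792, 'ztop': 164.9, 'n': 83}
460 [20, 5, 11, 4, 4, 5, 4, 4, 4, 5, 5, 7, 4, 21]
500 [20, 18, 5, 4, 4, 40, 43, 43, 41, 41, 41, 41, 4, 6]
540 [6, 21, 26, 24, 5, 42, 127, 127, 146, 135, 125, 129, 4, 4]
580 [5, 6, 4, 4, 4, 41, 129, 127, 157, 167, 165, 131, 4, 4]
620 [22, 24, 4, 4, 5, 40, 124, 126, 41, 43, 125, 41, 5, 4]
660 [4, 26, 24, 18, 5, 6, 6, 5, 6, 8, 5, 10, 5, 4]
700 [435, 288, 5, 
[... 773 characters left out ...]
8.7, 'Wd': 43.1, 'axis': 1.5822, 'ztop': 155.0, 'n': 194}
knob {'c': array([585.4, -45.6]), 'L': 65.8, 'Wd': 15.6, 'axis': 1.6077, 'ztop': 166.8, 'n': 37}
460 [22, 6, 12, 5, 5, 5, 6, 6, 6, 6, 6, 6, 5, 22]
500 [21, 18, 5, 6, 7, 42, 43, 44, 44, 43, 43, 43, 7, 8]
540 [18, 27, 27, 26, 5, 42, 132, 129, 149, 136, 128, 131, 7, 6]
580 [5, 5, 6, 7, 8, 42, 132, 129, 159, 167, 166, 132, 5, 6]
620 [26, 28, 5, 7, 6, 43, 126, 127, 44, 41, 126, 42, 5, 7]
660 [5, 26, 22, 21, 5, 6, 5, 5, 3, -1, -1, -1, 3, 5]
700 [435, 386, 22, 18, 15, 15, 15, 15, 22, -1, 25, 26, 22, -1]
740 [439, 440, 440, 440, 439, 440, 440, 440, 439, 439, 440, 438, 29, 26]
780 [199, 135, 89, 13, 14, 72, 67, 437, 439, 440, 439, 439, 30, 30]
```

```bash
cat >> h.py <<'E'
def wshot(r,name):
    Tw=np.eye(4);Tw[:3,3]=r.current_eef_pos();Tw[:3,:3]=R.from_rotvec(r.current_tool_rot()).as_matrix()
    p=r.get_image("wrist");T=Tw@p["tool_from_camera"]
    W=cloud(p,T);cv2.imwrite(f"pics/{name}.png",p["image"][:,:,::-1]);np.savez(name+".npz",W=W,image=p["image"],T=T,K=p["intrinsics"]);return p,W
E
python3 - <<'E'
from h import *
from rig import r
print("q",[None if (q:=r.inverse_kinematics([575,-205,260],down(y))) is None else q.__array__().round(2) if hasattr(q,'__array__') else q for y in(np.pi/2,-np.pi/2)])
y=max((np.pi/2,-np.pi/2),key=lambda y:0 if r.inverse_kinematics([575,-205,260],down(y)) is None else 9-abs(r.inverse_kinematics([575,-205,260],down(y))[5]))
print("yaw",y)
for n,pos in(("w_mag",[545,-60,330]),("w_mouth",[545,-190,300]),("w_cart",[480,-370,270])):
    r.move_pose(pos,down(y)); p,W=wshot(r,n)
    print(n,p["tool_from_camera"].round(2).tolist() if n=="w_mag" else "", np.nanmin(W[...,0]),np.nanmax(W[...,0]),np.nanmin(W[...,1]),np.nanmax(W[...,1]))
    for l in ("cart_a","latch_pad","safety_knob"):
        print(l,[(np.round(d["centre"]).tolist(),round(d["score"],2)) for d in r.spot_in(l,p)][:3])
    for nm,c in(("c1",(420,-375)),("c2",(541,-389))):
        print(nm,rect(W,(c[0]-45,c[0]+45,c[1]-55,c[1]+55),(9,35)))
    print("roof",rect(W,(555,595,-300,120),(119,128)));print("pad",rect(W,(540,640,-130,-50),(147,157)));print("knob",rect(W,(560,610,-60,20),(160,172)))
print(r.current_clock())
im=np.hstack([cv2.imread(f"pics/{n}.png")[::2,::2] for n in("w_mag","w_mouth")]);cv2.imwrite("pics/w1.png",im)
E
```

```text
q [array([-0.34,  0.46,  0.4 ,  1.51,  0.  ,  1.23]), array([-0.34,  0.46,  0.4 ,  1.51,  0.  , -1.91])]
yaw 1.5707963267948966
w_mag [[-0.0, -0.95, -0.33, 84.82], [1.0, 0.0, -0.0, 1.33], [0.0, -0.33, 0.95, -142.65], [0.0, 0.0, 0.0, 1.0]] -649.7125384305739 826.1239298656171 -1140.5944374157048 245.7284989300773
cart_a [([542.0, -381.0, 18.0], 0.94), ([421.0, -369.0, 17.0], 0.65), ([652.0, -440.0, 17.0], 0.57)]
latch_pad [([572.0, -91.0, 151.0], 0.66)]
safety_knob [([589.0, -31.0, 141.0], 0.95)]
c1 {'c': array([ 420.8, -372.5]), 'L': 80.4, 'Wd': 26.5, 'axis': 1.8048, 'ztop': 22.2, 'n': 944}
c2 {'c': array([ 542.6, -386.7]), 'L': 80.4, 'Wd': 25.1, 'axis': 1.4658, 'ztop': 22.2, 'n': 892}
roof {'c': array([575.1, -75. ]), 'L': 276.3, 'Wd': 39.7, 'axis': 1.57, 'ztop': 126.4, 'n': 7445}
pad {'c': array([580.3, -92.1]), 'L': 43.9, 'Wd': 35.2, 'axis': 1.5565, 'ztop': 154.7, 'n': 2153}
knob {'c': array([587.1, -24.9]), 'L': 19.5, 'Wd': 14.0, 'axis': 1.5971, 'ztop': 165.1, 'n': 500}
w_mouth  -622.5109074548266 825.0238900702604 -1237.9660712332065 43.428776207360926
cart_a [([646.0, -445.0, 1
[... 343 characters left out ...]
5.3, 'axis': 1.4645, 'ztop': 22.2, 'n': 1213}
roof {'c': array([ 575. , -131.7]), 'L': 163.0, 'Wd': 39.8, 'axis': 1.5707, 'ztop': 125.1, 'n': 5961}
pad {'c': array([580.1, -92.6]), 'L': 43.9, 'Wd': 35.8, 'axis': 1.5523, 'ztop': 154.6, 'n': 3894}
knob None
w_cart  -629.8404857085447 810.9562336798668 -1548.3809166300755 -74.51918589033829
cart_a [([647.0, -448.0, 22.0], 0.77), ([418.0, -374.0, 19.0], 0.74), ([538.0, -388.0, 20.0], 0.74)]
latch_pad []
safety_knob []
c1 {'c': array([ 420.4, -373.2]), 'L': 79.3, 'Wd': 25.4, 'axis': 1.8195, 'ztop': 22.3, 'n': 1948}
c2 {'c': array([ 542.7, -387.7]), 'L': 79.3, 'Wd': 25.4, 'axis': 1.4634, 'ztop': 22.2, 'n': 1893}
roof None
pad None
knob None
5.1833
```

View pics/w1.png

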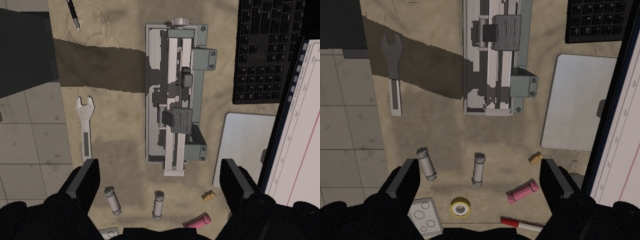

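```bash
python3 - <<'E'
from h import *
for n in("w_mag","w_mouth"):
    W=np.load(n+".npz")["W"]
    def strip(zr,xr,yr,bins=12):
        m=(W[...,2]>zr[0])&(W[...,2]<zr[1])&(W[...,0]>xr[0])&(W[...,0]<xr[1])&(W[...,1]>yr[0])&(W[...,1]<yr[1]);P=W[m]
        o=[]
        for a in np.linspace(*yr,bins+1)[:-1]:
            q=P[(P[:,1]>=a)&(P[:,1]<a+(yr[1]-yr[0])/bins)]
            if len(q)>5:o.append([q[:,1].mean(),np.percentile(q[:,0],1),np.percentile(q[:,0],99),np.median(q[:,2])])
        return np.array(o)
    for nm,zr,xr,yr in(("roof",(121,128),(540,620),(-225,70)),("base",(4,12),(480,650),(-260,80)),("tray",(34,43),(500,640),(-260,80))):
        o=strip(zr,xr,yr);print(n,nm);print(o.round(1).T.tolist())
    m=(W[...,2]>118)&(W[...,2]<132)&(abs(W[...,0]-573)<25)
    print("mouth end y",np.percentile(W[m][:,1],[0,.5,2,98,99.5,100]).round(1))
    b=rect(W,(490,660,-270,90),(4,12));print("base",b); print("tray",rect(W,(500,640,-270,90),(35,42)))
E
```

```text
w_mag roof
[[-206.0, -187.9, -163.3, -138.9, -119.0, -81.9, -65.3, -40.9, -14.0, 8.6, 34.4, 47.1], [554.2, 556.0, 556.7, 557.3, 543.8, 541.2, 546.3, 558.8, 559.3, 559.8, 558.3, 558.3], [591.6, 590.5, 591.0, 591.4, 585.0, 580.8, 582.6, 583.0, 594.7, 595.9, 597.2, 596.5], [125.7, 123.8, 123.9, 123.9, 123.9, 123.9, 123.9, 124.0, 123.9, 123.9, 125.4, 126.4]]
w_mag base
[[-233.8, -217.4, -189.1, -162.0, -132.5, -103.0, -75.7, -47.2, -19.9, 9.3, 37.3, 59.8], [510.4, 510.8, 511.4, 511.9, 512.5, 513.1, 513.9, 514.4, 514.9, 515.5, 516.2, 516.6], [557.7, 557.6, 622.6, 638.4, 639.6, 640.1, 640.3, 641.0, 639.3, 611.3, 642.3, 642.9], [10.7, 10.9, 10.7, 10.7, 9.1, 9.5, 10.2, 10.1, 10.6, 10.7, 10.0, 7.8]]
w_mag tray
[[-236.6, -217.4, -186.0, -161.2, -132.5, -101.7, -76.0, -47.9, -21.1, 11.3, 37.7, 56.8], [513.8, 513.9, 514.5, 515.1, 515.6, 516.2, 516.8, 517.3, 517.9, 518.4, 519.1, 519.6], [612.1, 519.0, 620.5, 633.2, 520.4, 614.8, 615.3, 616.0, 616.3, 617.4, 617.7, 617.0], [38.3, 38.7, 38.5, 38.5, 38.7, 38.4, 38.4, 38.7, 38.5, 38.6, 38.4, 38.5]]
mouth end y [-213.2 -210.8 -208.3   55.4   61.1   63.
[... 525 characters left out ...]
-46.3, -31.9], [522.6, 510.9, 511.6, 512.3, 521.2, 513.3, 513.7, 514.6, 515.0], [637.8, 637.4, 558.4, 608.7, 639.3, 640.1, 640.8, 640.9, 641.3], [8.8, 10.3, 10.8, 10.7, 10.2, 9.5, 9.2, 10.1, 10.0]]
w_mouth tray
[[-236.9, -217.4, -189.0, -157.9, -132.2, -104.1, -76.1, -47.8], [513.9, 514.1, 514.8, 515.5, 515.7, 516.0, 516.8, 517.6], [612.0, 612.7, 520.1, 630.6, 614.4, 521.8, 522.4, 616.1], [38.5, 38.5, 38.6, 38.4, 38.4, 38.4, 38.4, 38.5]]
mouth end y [-213.2 -211.8 -210.3  -53.   -51.3  -49.8]
base {'c': array([ 576.3, -137.3]), 'L': 216.0, 'Wd': 128.1, 'axis': 1.552, 'ztop': 11.5, 'n': 9639}
tray {'c': array([ 574.7, -138.1]), 'L': 205.7, 'Wd': 118.6, 'axis': 1.5543, 'ztop': 39.8, 'n': 2379}
```

```bash
cat >> h.py <<'E'
YAW=-0.021; O=np.array([575.3,-82.0,0])
def mag(x,y,z): c,s=np.cos(YAW),np.sin(YAW); return (O+[c*x-s*y,s*x+c*y,z]).tolist()
MO=down(np.pi/2+YAW)
OFF=16.; HZ=9.
def pick(r,c,ax):
    u=np.array([np.cos(ax),np.sin(ax)]); g=np.array(c)-OFF*u; o=down(ax)
    r.move_pose([*g,70],o); print("pick guard",r.line_to([*g,2],guard=10,feed=120))
    r.gripper_close(60); print("open",r.current_opening(),r.current_gripper_force())
    r.line_to([*g,60])
def insert(r):
    r.move_pose(mag(0,-220-OFF,150),MO); r.line_to(mag(0,-190-OFF,107.5-HZ),feed=120)
E
python3 - <<'E'
from h import *
from rig import r
pick(r,(542.7,-387.5),1.4635)
p,W=wshot(r,"held")
insert(r)
q=r.get_image("scene");cv2.imwrite("pics/s2.png",cv2.resize(q["image"][180:300,220:380,::-1],(480,360),interpolation=cv2.INTER_CUBIC))
p,W=wshot(r,"held2")
print(r.current_wrist_force(),r.current_opening(),r.current_clock())
a=cv2.imread("pics/s2.png");b=cv2.resize(cv2.imread("pics/held2.png"),(320,240));c=np.zeros((360,800,3),np.uint8);c[:,:480]=a;c[:240,480:]=b;cv2.imwrite("pics/v3.png",c)
E
```

```text
pick guard False
open 0.23300846840467046 58.99404466152191
[-0.16348299  0.4568047  -0.25036552] 0.23031300572192276 9.275
```

View pics/v3.png

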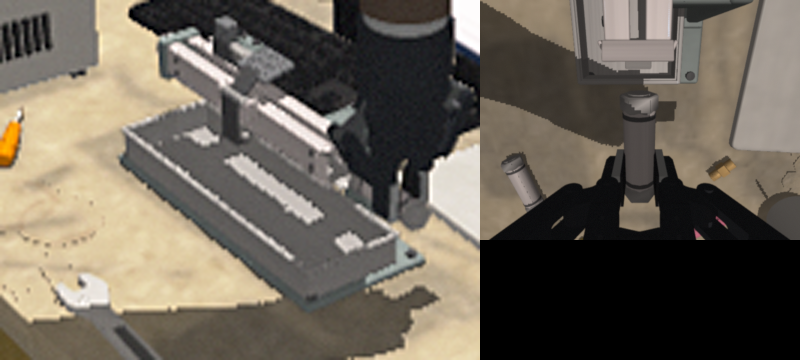

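The wrist view shows the cartridge held between the pads at (640,150), in line with the mouth. I'll check its height and tilt from the depth data before inserting.

```bash
python3 - <<'E'
from h import *
W=np.load("held2.npz")["W"]; c,s=np.cos(YAW),np.sin(YAW)
d=W-O; x=c*d[...,0]+s*d[...,1]; y=-s*d[...,0]+c*d[...,1]; z=W[...,2]
for a in range(-236,-96,6):
    m=(y>a)&(y<a+6)&(abs(x)<24)&(z>98)&(z<132)
    if m.sum()>5:
        t=z[m]; k=t>np.percentile(t,50)
        print(a+3,"ztop",np.percentile(t,[50,95]).round(1),"x",np.percentile(x[m],[1,50,99]).round(1),m.sum())
m=(abs(x)<12)&(z>98)&(z<132)&(y<-130);print("front",np.percentile(y[m],[98,99.5,100]).round(1))
E
```

```text
-233 ztop [117.4 117.9] x [-5.7 -0.3  5.8] 27
-227 ztop [117.9 119. ] x [-9.2  1.5 12. ] 749
-221 ztop [117.6 118.9] x [-8.7  1.2 11.4] 834
-215 ztop [117.1 123.9] x [-8.6  1.2 11.3] 962
-209 ztop [117.  126.9] x [-8.6  1.6 11.3] 949
-203 ztop [117. 126.] x [-17.7   1.6  21.6] 1042
-197 ztop [117.8 130.2] x [-21.7   0.2  23.6] 4161
-191 ztop [116.6 118.3] x [-9.2  1.2 12.2] 975
-185 ztop [116.6 118.4] x [-9.5  1.3 11.9] 1026
-179 ztop [116.6 118.4] x [-9.3  1.3 11.8] 1065
-173 ztop [116.5 118.4] x [-9.5  1.3 12. ] 1118
-167 ztop [116.8 118.7] x [-9.5  1.3 12. ] 1173
-161 ztop [117.5 118.9] x [-11.1   1.3  13.7] 1313
-155 ztop [116.  118.8] x [-11.    1.3  13.3] 1786
-149 ztop [108.3 114. ] x [-5.6  1.3  8.1] 311
-131 ztop [128.  129.1] x [-17.8   0.6  19. ] 1717
-125 ztop [126.  127.8] x [-19.3   0.6  20.4] 3570
-119 ztop [124.  125.1] x [-19.8   0.8  20.8] 2988
-113 ztop [124.  125.1] x [-18.1  -3.7  17.7] 2720
-107 ztop [124.  125.1] x [-17.   -3.5  17.7] 2879
-101 ztop [123.7 125.1] x [-16.4   7.8  23.7] 1359
front [-130.9 -130.2 -130. ]
```

```bash
cat >> h.py <<'E'
def feed_in(r,x=-0.6):
    print("ins",r.line_to(mag(x,-128-OFF,107.0-HZ),feed=50,guard=9)); print(r.current_eef_pos(),mag(x,-128-OFF,107-HZ),r.current_wrist_force())
def back(r):
    r.release(); r.line_to(mag(0,-200,98)); r.gripper_close(30); r.line_to(mag(0,-194,99))
def force_y(r): return float(np.dot(r.current_wrist_force(),[-np.sin(YAW),np.cos(YAW),0]))
E
python3 - <<'E'
from h import *
from rig import r
feed_in(r); print(r.current_clock())
E
```

```text
ins False
[ 571.67095228 -226.31064531   97.98651803] [571.6763545542372, -225.95565009294842, 98.0] [ 0.28710043  0.17389563 -0.84096182]
10.6667
```

```bash
python3 - <<'E'
from h import *
from rig import r
back(r)
g=r.line_to(mag(0,-146,99),feed=45,guard=9);print("push",g,r.current_eef_pos(),force_y(r))
r.line_to(mag(0,-175,99)); p,W=wshot(r,"in1"); r.line_to(mag(0,-215,150)); r.release()
if g: raise SystemExit
pick(r,(420.6,-373.0),1.822)
insert(r); p,W=wshot(r,"held3"); print(r.current_clock(),r.current_opening())
c,s=np.cos(YAW),np.sin(YAW); d=W-O; x=c*d[...,0]+s*d[...,1]; y=-s*d[...,0]+c*d[...,1]; z=W[...,2]
for a in(-227,-179,-167,-155):
    m=(abs(y-a)<3)&(abs(x)<24)&(z>98)&(z<122); print(a,np.percentile(z[m],[50,95]).round(1),np.percentile(x[m],[1,50,99]).round(1))
cv2.imwrite("pics/v4.png",np.hstack([cv2.imread(f"pics/{n}.png")[:300,150:500] for n in("in1","held3")]))
E
```

```text
push True [ 572.74836168 -245.59057778  100.30828239] 0.334325167642755
```

```bash
python3 - <<'E'
from h import *
W=np.load("in1.npz")["W"]; c,s=np.cos(YAW),np.sin(YAW)
d=W-O; x=c*d[...,0]+s*d[...,1]; y=-s*d[...,0]+c*d[...,1]; z=W[...,2]
for a in range(-186,-120,4):
    m=(y>a)&(y<a+4)&(abs(x)<20)&(z>80)&(z<132)
    if m.sum()>5: print(a+2,"z",np.percentile(z[m],[5,50,95]).round(1),"x",np.percentile(x[m],[1,50,99]).round(1),m.sum())
im=cv2.imread("pics/in1.png")[0:400];cv2.imwrite("pics/v4.png",im)
from rig import r
print(r.current_clock(),r.current_eef_pos(),r.current_wrist_force(),r.current_opening())
E
```

```text
-168 z [107.3 119.7 129.8] x [-12.6  -6.2  14.3] 1632
-164 z [104.2 119.3 130.8] x [-5.6  0.9  7.3] 1858
-148 z [107.3 116.3 117.4] x [-10.3   0.4  14.1] 211
-144 z [107.3 116.4 117.7] x [-10.5   2.   14.3] 830
-140 z [107.4 116.3 117.7] x [-10.5   1.4  14.3] 866
-136 z [111.7 116.1 117.6] x [-8.   2.1 12. ] 573
-132 z [126.9 128.  128.8] x [-17.7  -2.4  18.7] 220
-128 z [126.1 127.6 128.9] x [-17.8   0.6  19. ] 2043
-124 z [124.  125.6 127. ] x [-19.1   0.3  19.1] 2093
-120 z [115.6 123.8 125.1] x [-19.7  -0.   19.5] 2100
15.25 [ 570.82369098 -297.01498912  150.0781554 ] [-0.25168355  1.32164495  0.35984837] 0.9992483973473367
```

View pics/v4.png

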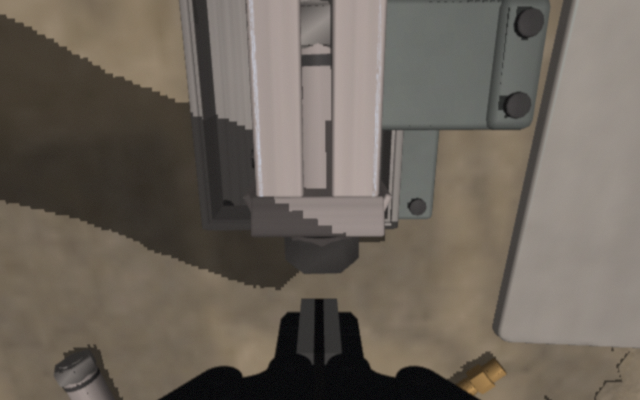

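The first cartridge lies flat in the mouth and sticks out about 20 mm (px 322,255). Through the slot its nose is just touching cart_in (px 317,50), so the guard tripped on that bump. I'll push on more slowly.

```bash
python3 - <<'E'
from h import *
from rig import r
r.gripper_close(30)
r.line_to(mag(0,-175,99))
g=r.line_to(mag(0,-149,99),feed=20,guard=20);print("push",g,r.current_eef_pos(),mag(0,-149,99),force_y(r))
if g: raise SystemExit
r.line_to(mag(0,-165,99)); p,W=wshot(r,"in1b"); r.line_to(mag(0,-215,150)); r.release()
pick(r,(420.6,-373.0),1.822)
insert(r); p2,W2=wshot(r,"held3"); print(r.current_clock(),r.current_opening())
for W in(W,W2):
  c,s=np.cos(YAW),np.sin(YAW); d=W-O; x=c*d[...,0]+s*d[...,1]; y=-s*d[...,0]+c*d[...,1]; z=W[...,2]
  for a in(-227,-179,-167,-155,-148,-144,-140,-136):
    m=(abs(y-a)<2)&(abs(x)<24)&(z>98)&(z<122)
    if m.sum()>5: print(a,np.percentile(z[m],[50,95]).round(1),np.percentile(x[m],[1,50,99]).round(1))
cv2.imwrite("pics/v5.png",np.hstack([cv2.imread(f"pics/{n}.png")[:400,150:500] for n in("in1b","held3")]))
E
```

```text
push False [ 572.17973813 -230.92282984   98.97599214] [572.1712299764289, -230.96714670738513, 99.0] -0.7402959220889238
pick guard False
open 0.23315492419566727 58.87117087841034
23.8833 0.2313644324800315
-155 [113.2 121.1] [-5.3  1.3  7.6]
-136 [116.4 117.2] [-4.   1.9  7.7]
-227 [117.5 118.7] [-9.8  1.  11.4]
-179 [116.3 118.1] [-9.9  1.  11.2]
-167 [116.6 118.3] [-9.9  0.7 11.4]
-155 [117.1 118.7] [-11.9   0.6  12.9]
-136 [115.6 117.6] [-10.1   1.9  14. ]
```

View pics/v5.png

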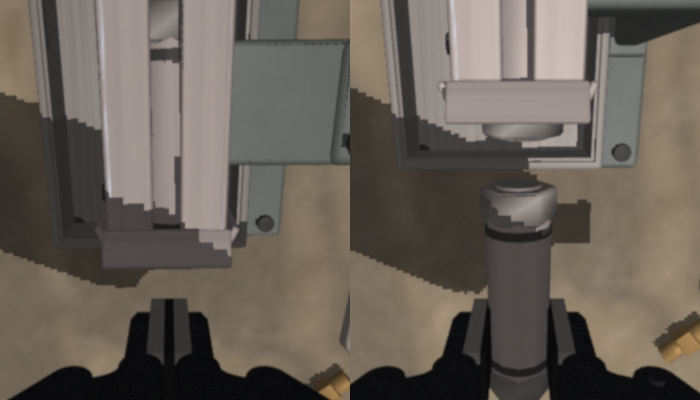

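```bash
python3 - <<'E'
from h import *
from rig import r
T=mag(0,-128-OFF,107-HZ)
g=r.line_to(T,feed=30,guard=20);print("ins",g,r.current_eef_pos(),T,r.current_wrist_force())
if g: raise SystemExit
back(r)
print("base",force_y(r))
g=r.line_to(mag(0,-160,99),feed=25,guard=20);print(g,r.current_eef_pos(),force_y(r),r.current_clock())
if not g:
    g=r.line_to(mag(0,-144,99),feed=12,guard=9); print(g,r.current_eef_pos(),mag(0,-144,99),[round(force_y(r),1) for _ in range(3)])
    p,W=wshot(r,"push2")
print(r.current_clock())
E
```

```text
ins False [ 572.3498708  -226.09349112   98.06094229] [572.2762222590991, -225.96824916686884, 98.0] [ 0.25474835 -2.15838193 -0.23898875]
base 0.22823065612622076
False [ 572.1133079  -242.19254776   99.23823227] -3.0924261869298966 29.8
True [ 572.06301879 -238.17870616   99.16741356] [572.2762222590991, -225.96824916686884, 99.0] [-0.9, -0.9, -0.9]
30.5583
```

```bash
python3 - <<'E'
from h import *
from rig import r
y0=float(-np.sin(YAW)*(r.current_eef_pos()[0]-O[0])+np.cos(YAW)*(r.current_eef_pos()[1]-O[1])); print(y0)
y=y0
for i in range(30):
    y+=0.5; g=r.line_to(mag(0,y,99),feed=10,guard=22); r.sleep(.05); f=force_y(r); e=r.current_eef_pos()
    print(round(y,1),g,round(f,1),np.round(e,1))
    if f<-12 or g or y>-142: break
r.sleep(.2); print(force_y(r)); r.sleep(.25); print(force_y(r),r.current_clock())
E
```

```text
-156.2469540088773
-155.7 False -4.4 [ 571.9 -238.1   98.9]
-155.2 False -4.9 [ 571.9 -238.    98.9]
-154.7 False -5.9 [ 572.  -238.1   99. ]
-154.2 False -7.8 [ 572.  -238.    99.1]
-153.7 False -7.8 [ 572.1 -238.    99.2]
-153.2 False -10.1 [ 572.1 -238.    99.3]
-152.7 False -9.1 [ 572.1 -237.9   99.4]
-152.2 False -11.4 [ 572.1 -237.9   99.4]
-151.7 False -12.8 [ 572.2 -237.9   99.5]
-12.189180905881356
-11.591330021957198 33.8417
```

```bash
python3 - <<'E'
from h import *
from rig import r
for y in(-151.2,-150.6): r.line_to(mag(0,y,99),feed=10,guard=22)
for i in range(3): r.sleep(.15); print(force_y(r))
r.line_to(mag(0,-175,99)); p,W=wshot(r,"home")
r.line_to(mag(0,-190,150)); r.move_pose(mag(-10,-20,240),MO); p,W2=wshot(r,"slot"); print(r.current_clock())
c,s=np.cos(YAW),np.sin(YAW)
for n in("in1","in1b","home"):
  W=np.load(n+".npz")["W"]; d=W-O; x=c*d[...,0]+s*d[...,1]; y=-s*d[...,0]+c*d[...,1]; z=W[...,2]
  m=(abs(x-1)<8)&(z>108)&(z<121)&(y<-134)&(y>-152); print(n,m.sum(),y[m].min() if m.any() else None)
d=W2-O; x=c*d[...,0]+s*d[...,1]; y=-s*d[...,0]+c*d[...,1]; z=W2[...,2]
m=(abs(x)<2.5)
print([(a,round(float(np.nanmedian(z[m&(abs(y-a)<1.5)])),1)) for a in range(-60,125,3) if (m&(abs(y-a)<1.5)).sum()>3])
def K(xx,yy,zz,r1,r2): pass
print("knob",rect(W2,(560,615,-60,20),(161,170)),"pad",rect(W2,(540,640,-130,-50),(147,157)))
cv2.imwrite("pics/v6.png",np.hstack([cv2.imread("pics/home.png")[:400,150:500],cv2.imread("pics/slot.png")[:400,150:500]]))
E
```

```text
-15.483487193419492
-14.856378370326572
-15.19181180620586
36.5083
in1 1800 -148.54853308482566
in1b 38 -136.4255253724344
home 1178 -143.91189669926197
[(-60, 116.9), (-57, 117.2), (-54, 116.5), (-51, 116.5), (-48, 116.7), (-45, 117.1), (-30, 150.6), (-27, 151.0), (-24, 151.1), (-21, 151.2), (-18, 151.3), (-15, 151.4), (-12, 258.4), (-9, 290.4), (-6, 286.1), (-3, 315.0), (0, 151.2), (3, 151.1), (6, 150.0), (9, 149.8), (12, 117.9), (15, 114.6), (18, 116.9), (21, 117.0), (24, 116.8), (27, 117.0), (30, 117.6), (33, 117.0), (36, 117.1), (39, 117.1), (42, 117.3), (45, 117.2), (48, 117.4), (51, 116.9), (54, 117.3), (57, 117.4), (60, 117.0), (63, 116.8), (66, 116.9), (69, 116.8), (72, 117.2), (75, 117.3), (78, 116.9), (81, 117.3), (84, 117.0), (87, 117.2), (90, 117.3), (93, 117.4), (96, 116.5), (99, 116.7), (102, 116.6), (105, 111.0), (108, 111.1), (111, 111.3)]
knob {'c': array([587.3, -25.4]), 'L': 19.5, 'Wd': 14.1, 'axis': 1.5538, 'ztop': 165.1, 'n': 1123} pad {'c': array([580.3, -92.2]), 'L': 44.0, 'Wd': 35.7, 'axis': 1.5535, 'ztop': 154.7, 'n': 4301}
```

View pics/v6.png

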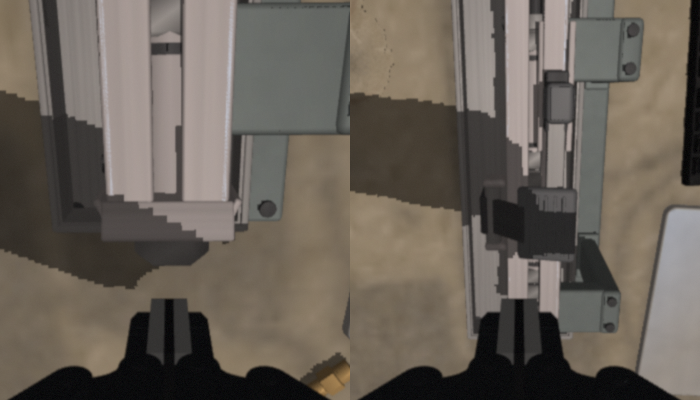

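The slot depths show the row front at about y 96, flush against the stop, with the rear sticking out 14 mm (px 170,252). The right-hand picture shows the knob at (560,100) and the paddle at (548,222). The row was held at 15 N, so the safety is next.

```bash
python3 - <<'E'
from h import *
from rig import r
k=np.array([587.3,-25.8]); u=np.array([-np.sin(YAW),np.cos(YAW)])
r.release(); r.move_pose([*k,200],MO)
g=r.line_to([*k,147],feed=100,guard=8); print("desc",g,r.current_eef_pos())
if g: raise SystemExit
r.gripper_close(30); print(r.current_opening()*85,r.current_gripper_force())
g=r.line_to([*(k+18.3*u),147],feed=30,guard=18); print("drag",g,r.current_eef_pos(),r.current_wrist_force())
r.release(); r.line_to([*(k+18.3*u),215]); 
r.gripper_close(30); r.move_pose(mag(-10,-20,240),MO); p,W=wshot(r,"saf")
print("knob",rect(W,(560,615,-60,40),(161,170)),"pad",rect(W,(540,640,-130,-50),(147,157)),r.current_clock())
E
```

```text
desc False [587.73512359 -26.31564121 147.74652659]
13.278391092372546 33.30244839191437
drag False [586.76505619  -8.10265452 147.35333695] [-5.29434205 -3.16629973  5.6461857 ]
knob {'c': array([587.6,  -7.7]), 'L': 19.9, 'Wd': 14.0, 'axis': 1.5474, 'ztop': 165.1, 'n': 1208} pad {'c': array([580.3, -92.4]), 'L': 44.2, 'Wd': 35.6, 'axis': 1.5498, 'ztop': 154.7, 'n': 4261} 42.4167
```

```bash
python3 - <<'E'
from h import *
from rig import r
P=[581,-92.3]
r.move_pose([*P,175],MO); r.line_to([*P,157],feed=80)
g=r.line_to([*P,143],feed=20,guard=20); print(g,r.current_eef_pos(),r.current_wrist_force()); r.sleep(.3); print(r.current_eef_pos(),r.current_wrist_force())
r.line_to([*P,200]); r.line_to([450,-92,300]); r.sleep(.5)
q=r.get_image("scene"); cv2.imwrite("pics/v7.png",cv2.resize(q["image"][170:310,220:400,::-1],(720,560),interpolation=cv2.INTER_CUBIC))
for l in("cart_a","wrench","ptfe_tape","fitting","pen"): print(l,[(np.round(d["centre"]).tolist(),round(d["score"],2)) for d in r.spot_in(l,q)][:4])
print(r.current_clock())
E
```

```text
False [584.09711746 -92.55010779 145.17743402] [ 4.51979815 -0.57726005  6.77684415]
[584.07727848 -92.55302128 145.2101381 ] [3.85702796 0.33714323 5.33927033]
cart_a [([642.0, -457.0, 17.0], 0.64), ([564.0, -190.0, 34.0], 0.57), ([541.0, -113.0, 34.0], 0.56)]
wrench [([365.0, -169.0, 9.0], 0.9), ([579.0, -17.0, 141.0], 0.45)]
ptfe_tape [([492.0, -500.0, 13.0], 0.82)]
fitting [([668.0, -363.0, 14.0], 0.57), ([559.0, -96.0, 141.0], 0.31)]
pen [([363.0, 88.0, 7.0], 0.5)]
46.9
```

View pics/v7.png

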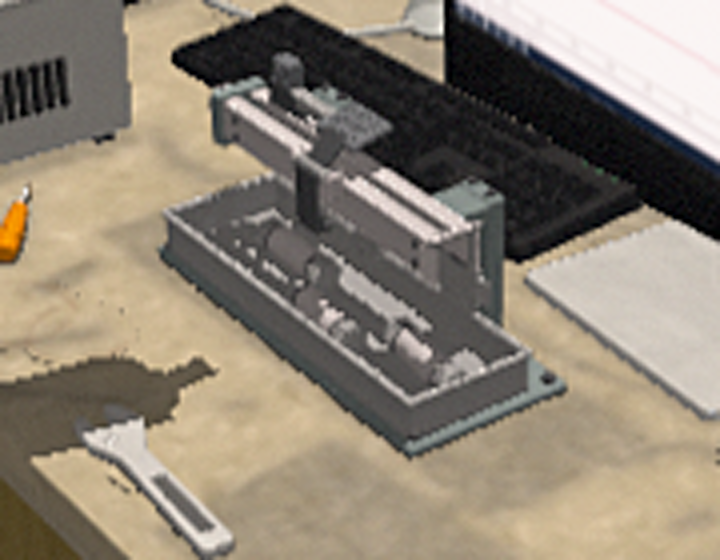

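The floor hangs open and the tray holds cartridges at about (430,355) and (310,280). I'll confirm the third from above.

```bash
python3 - <<'E'
from h import *
from rig import r
r.move_pose([450,-85,330],MO); p,W=wshot(r,"fin"); t=r.get_image("top")
print([(np.round(d["centre"]).tolist(),round(d["score"],2)) for d in r.spot_in("cart_a",p)], r.current_clock())
c=cv2.imread("pics/fin.png"); d=cv2.resize(t["image"][185:280,170:350,::-1],(360,190),interpolation=cv2.INTER_CUBIC)
o=np.zeros((480,800,3),np.uint8); o[:,:440]=c[:,150:590]; o[:190,440:]=d; cv2.imwrite("pics/v8.png",o)
E
```

```text
[([542.0, -99.0, 32.0], 0.67), ([560.0, -188.0, 31.0], 0.64), ([576.0, -69.0, 128.0], 0.57), ([616.0, -460.0, 17.0], 0.42)] 47.3
```

View pics/v8.png

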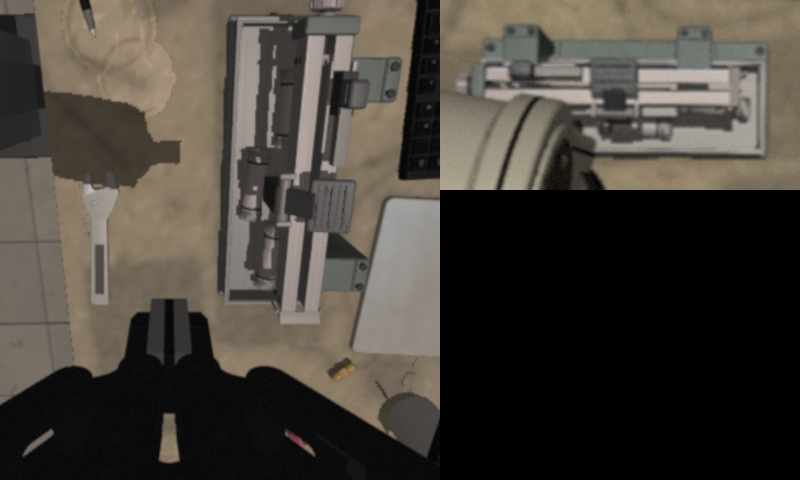

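```bash
python3 - <<'E'
from h import *
from rig import r
W=np.load("fin.npz")["W"]
for v in(60,80,100,120,140,185,240,270): print(v,[np.round(W[v,u+150],0).tolist() for u in((280,286,290) if v<150 else (255,268))])
E
```

```text
60 [[569.0, 23.0, 10.0], [575.0, 23.0, 11.0], [580.0, 23.0, 8.0]]
80 [[567.0, 4.0, 23.0], [571.0, 4.0, 29.0], [575.0, 3.0, 31.0]]
100 [[568.0, -15.0, 23.0], [572.0, -15.0, 31.0], [576.0, -15.0, 33.0]]
120 [[569.0, -35.0, 27.0], [573.0, -35.0, 33.0], [559.0, -30.0, 99.0]]
140 [[569.0, -55.0, 29.0], [575.0, -55.0, 33.0], [559.0, -46.0, 104.0]]
185 [[545.0, -101.0, 33.0], [541.0, -84.0, 107.0]]
240 [[552.0, -172.0, 11.0], [563.0, -164.0, 31.0]]
270 [[554.0, -210.0, 11.0], [565.0, -201.0, 32.0]]
```

All three cartridges lie in the tray, with their tops at z 31 to 33, and the arm is clear of everything.

```bash
python3 -c "
from rig import r
print(r.sign_off())"
```

```text
the job is handed in; nothing more can be done
None
```

The job is done and handed in at about 47 s of the 72 s limit: all three cartridges are in the wash tray, dropped together after the row was held home at about 15 N, the floor is hanging open, and I saw no sign of the bystanders having moved.

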